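Wind the plate turntable and hold its index plunger out

TASK

Wind up the spring-driven culture-dish turntable: turn its wing key clockwise as seen from above, in several partial turns, until it is fully wound, with the index plunger left seated meanwhile so that the table stays locked. Then pull the plunger's knurled knob straight up, fully back, and keep hold of it there so that the pin stays clear of the seat holes; let the table run with its dish for at least a second, and finish while still holding the knob fully back. Touch neither the table nor the dish, and leave the other things on the bench where they are.

Things in the scene. Friction and masses are not known exactly. Their poses are not given: they have to be found in the camera images.
- unit: the fixed turntable unit, a white casting 112 x 280 mm. Origin on the bench under it; z up. A round plinth with the turntable lies at its +y end (table axis at y = +50 mm), a raised drive housing (112 mm along x, y = -150 to -30 mm, flat top 75 mm above the bench) at its -y end. The key axis is vertical at (0, -104 mm), the plunger axis vertical at (0, -12 mm), on an aluminium nose 28 mm wide that juts out of the housing over the table's rim, its top at 75 mm too.
- wing_centre (a point): centre of the wing of the winding key, an aluminium butterfly-shaped plate 40 mm wide (its own y), 22 mm high (z) and 9 mm thick (x), stood upright on the housing; grip it across the 9 mm. The point lies 103 mm above the bench and 28 mm above the housing top, on the key's vertical axis; its height does not change. At key value 0 its axes are those of the unit.
- wind_key (a joint): turn of the winding key in rad: 0 fully run down, 4.2 fully wound (firm stop), grows as the key is turned clockwise seen from above. It starts at 0. The key stays where it is left, so it can be let go and gripped anew; turning takes 0.12 Nm at first and rises to about 0.25 Nm.
- knob_centre (a point): centre of the black knurled pull knob of the index plunger, an upright cylinder 26 mm across and 27 mm high; 102 mm above the bench (27 mm above the nose's top) when the pin is seated. Below it is a hex body 21 mm across, up to 11 mm above the nose.
- plunger (a joint): lift of the plunger in m: 0 with its 7 mm pin seated 8 mm deep in a hole of the table, 0.008 when the pin tip is level with the table's top, 0.012 fully back (firm stop). A spring pushes it down with 5 N when seated and 11 N when fully back; let go, it springs back.
- turntable: round aluminium table 144 mm across, its top 55 mm above the bench; origin on its vertical axis at bench height. Four seat holes (for the pin) lie 62 mm from the axis, a quarter turn apart; four small pegs centre the dish. The wound spring drives it clockwise when the pin is out.
- seat_hole (a point): mouth of the one seat hole in which the pin stands at the start; moves with the table
- plunger_axis (a point): fixed point on the plunger's vertical axis at the height of the table's top
- dish_centre (a point): centre of the loose culture dish, 90 mm across and 15 mm high, which lies on the table between the pegs (underside 56 mm above the bench)
- bench_timer: bystander: small white bench timer, 68 x 68 x 20 mm, origin at its underside
- pen: bystander: marker pen lying on the bench, 135 mm long, 17 mm thick, origin at its underside
- flask: bystander: conical flask, 76 mm across, 133 mm high, origin at its underside
Mind the look-alikes: they are no part of the job. What is shaped like the part that bears dish_centre but black or blue is not meant.

How it is judged (in metres and radians):
On the way, in this order (a step that is already met when the one before it is completed fails the run):
1. the key is fully wound while the plunger is still seated (value of joint wind_key above 3.8 rad and value of joint plunger below 0.004 m), for 0.2 s.
2. the plunger is held fully back in the fingers and the table has run off its seat (value of joint plunger above 0.0095 m and contact force between the fingers and plunger above 2 N and horizontal distance between seat_hole and plunger_axis above 0.03 m), for 0.6 s.
At the end, for the whole second after the job is handed in: The fingers still hold the knob (more than 2 N) with the plunger at least 9.5 mm of its 12 mm back, the key is wound to at least 3.8 of 4.2 rad, the seat hole has run at least 30 mm away from the plunger, and the dish still lies flat on the table, centred within 10 mm (all of step 2 and value of joint wind_key above 3.8 rad and horizontal distance between dish_centre and turntable below 0.01 m and z of dish_centre in the frame of turntable below 0.068 m and angle between dish_centre's own z axis and vertical below 0.1 rad); the arm keeps its last pose, push and grip.
It fails at once if the plunger is pulled before the key is fully wound (value of joint plunger above 0.005 m and value of joint wind_key below 3.8 rad).
It fails at once if the robot touches the table or the dish (contact force between any of the fingers, the arm and turntable above 1 N or contact force between any of the fingers, the arm and dish above 1 N).
It fails at once if a bystander is disturbed (distance of any of bench_timer, pen, flask from where it was at the start of the episode above 0.02 m).
It also fails if it takes over 67 s, if anything falls off the work surface, if the arm or the gripper's body presses on something with over 40 N, if the wrist force passes 120 N, or if a joint passes its speed limit or range.

ROBOT

A 6-joint arm with a two-finger parallel gripper is mounted at the origin on a cart in front of the work surface, level with it; the furniture and walls round the work are solid. World frame = base frame: x ahead of the robot, y to its left, z up, the work surface at z = 0. Lengths are in m, angles in degrees, forces in N, time in s.
With the tool pointing down it reaches from about 0.25 to 0.725 m from the base axis. Payload 9.7 kg.
Tool frame: the origin (TCP) lies at the very end of the fingers, on their centre line; the grasp point (between the pads) lies 19 mm behind it; z points along the fingers, y is the direction in which the jaws open and shut (so a half turn about z gives the same grasp; the last joint's range is limited). The gripper opens to 85 mm and grips with 20 to 120 N. Pads are 22 mm wide; open, the fingers measure 114 mm over their backs; the gripper's body (76 mm by 85 mm) begins 54 mm behind the grasp point. The pads swing forward as they close: fully open they stand 13 mm farther back than shut.
Start: joints at [-74.771, 4.979, 10.078, 95.1, 0, 90], TCP at [0.144, -0.531, 0.231] pointing down, gripper open.
Joint ranges: [-179.16, 179.16], [-48.56, 103.87], [-65.8, 70.77], [-126.05, 130.52], [-82.76, 87.17], [-180, 180]. Speed limits (degrees/s): [127.2, 127.2, 147.25, 180, 180, 180].

INTERFACE

Orientations are given as [roll, pitch, yaw] about the fixed x, y, z axes, in that order (R = Rz(yaw) Ry(pitch) Rx(roll)).
In Python, from workcell import bot, camera, ticket gives the robot as it stands.
- The arm moves only by the shell command python3 -m jog 'ROWS' [FORCE]. ROWS is a JSON object of lists of equal length, an entry for each row: "turn": the turn, a rotation vector about the world's x, y, z each as a share of 8 degrees, from -1 to 1, a list of three; "delta_pos": the shift along the world's x, y, z each as a share of 50 mm, from -1 to 1, a list of three; "hand": the opening, from -1 (shut) to 1 (fully open). A call has exactly 10 rows; each row shifts and turns the commanded pose from where the row before left it; what a row does not reach is not made up. A row lasts 1/10 s, in which the tool goes at most 50 mm and 8.59 degrees, less where a joint would pass 70% of its speed; a pose out of reach is approached as far as the arm can. A call with a number of a shift or a turn outside -1 to 1 is refused whole. A call with a gripper value outside its range is refused whole. The fingers move at their own pace and stop on an object; FORCE is the grip in N (left out, the last holds). Time passes only in rows, so rows that do not move let the fingers close, or fill a call up. It gives the time, the measured TCP pose, the force and the opening at its end, in the units of the state.
- bot.get_obs(): the state, without advancing time (a new reading comes with each control period).
- camera(name): name is "scene" or "side" or "wrist"; returns a dict with "frame" (480x640x3 uint8, red, green, blue), "range_z" (480x640 float32, m along the optical axis (not along the pixel's ray), 0 where there is no reading), "fx", "fy", "cx", "cy" (pixels), "extrinsics" (4x4, takes a point from world to camera coordinates); the wrist camera has in their place "mount" (4x4, takes a point from camera to tool coordinates, whose origin is the TCP and whose axes are the flange's). Camera axes: x right, y up, looking along -z (the intrinsics and any distortion apply to the point x, -y, -z); pixel columns grow to the right and rows downward; lengths in m; the calibration is good to about 2 mm. A picture is of the moment at which its call begins: read the wrist's pose just before it.
- ticket.job_done(): hands the job in, once; it reports no verdict.
The state is a dict: "time": time; "q": joint angles; "qd": joint speeds; "joint_efforts": joint torques, N m; "ee_pos": TCP position; "tcp_rot": TCP orientation; "wrist_force": force on the tool from outside, world axes, zero at the start; "torque": the same for the moment, N m; "opening": finger opening in m.
Only numpy, scipy, OpenCV 4.12 (cv2) and the standard library are available. Lean on these libraries where they do the work, as an engineer would, in place of code of your own. Each camera call takes 0.05 s, during which the arm holds its last target.

## Working session

There is one attempt and no reset: what is moved stays moved. The work goes in short steps, Python scripts to look and compute and a shell command to move; the robot and the scene stay as the last step left them, time stands still between calls to the robot, and variables do not carry over. Pictures are saved under pics/ and viewed, and the job is handed in when it is done.

```bash
mkdir -p pics; ls; python3 - <<'E'
from workcell import bot,camera
import cv2
print(bot.get_obs())
for n in ["scene","side","wrist"]:
    c=camera(n); cv2.imwrite(f"pics/{n}0.png",c["frame"][:,:,::-1])
    print(n,[c[k] for k in("fx","fy","cx","cy")],c.get("extrinsics",c.get("mount")).tolist(),[k for k in c])
E
```

```text
pics
{'time': 0.0, 'q': array([-7.47721848e+01,  5.01122328e+00,  1.00344693e+01,  9.50991106e+01,
       -8.77199220e-04,  8.99994778e+01]), 'qd': array([-0.07136905, -0.02609772, -0.04726925, -0.07638657,  0.08844657,
        0.09168137]), 'joint_efforts': array([ 4.55549916e-04, -5.20381272e+01,  4.64812231e+01,  1.61210366e-02,
       -4.60632168e-05,  6.51257608e-06]), 'ee_pos': array([ 0.14439817, -0.53047226,  0.23058202]), 'tcp_rot': array([-1.79924135e+02,  8.76507037e-04,  1.52283385e+01]), 'wrist_force': array([-0.2201747 ,  0.53167991,  1.18517076]), 'torque': array([0.02069294, 0.00781327, 0.00883333]), 'opening': 0.08526140285409167}
scene [433.1771196384575, 433.1771196384575, 323.8877591280576, 245.7399005384611] [[-0.6963523543752237, -0.717609947708518, 0.011373719965836674, 0.28793733175653374], [0.4996598055704906, -0.47336060452923934, 0.7254445649234493, -0.34392769479907553], [-0.5152023653413702, 0.5108480214598969, 0.6881866183799027, -0.7716350445299285], [0.0, 0.0, 0.0, 1.0]] ['frame', 'range_z', 'fx', 'fy', 'cx', 'cy', 'extrinsics']
side [485.37275623520446, 485.37275623520446, 319.0678895983859, 245.44244093150533] [[-0.9997469112599977, -0.015207451690508774, 0.016578505335974752, 0.492428603944345], [0.022460238326285156, -0.6326128142884613, 0.774142470668261, -0.13926299542764034], [-0.0012849593069714275, 0.7743189011067171, 0.6327942700976882, -1.166418623632502], [0.0, 0.0, 0.0, 1.0]] ['frame', 'range_z', 'fx', 'fy', 'cx', 'cy', 'extrinsics']
wrist [367.0783778751335, 367.0783778751335, 315.78752409737024, 245.6918197610069] [[-0.0002534686449730194, 0.9462010733854271, 0.3235791471617266, 0.08354357343939936], [0.9999999503545153, 0.00017925762006951244, 0.00025914797230535975, -0.000761798447802331], [0.00018720206173668, 0.32357919678336855, -0.946201071847003, -0.1434956884130921], [0.0, 0.0, 0.0, 1.0]] ['frame', 'range_z', 'fx', 'fy', 'cx', 'cy', 'mount']
```

View pics/scene0.png

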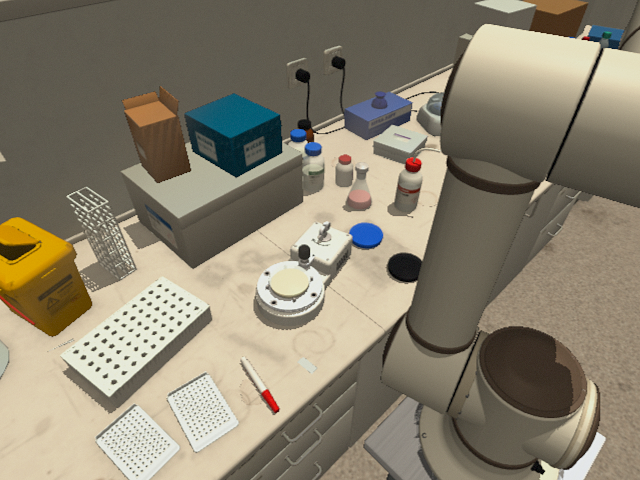

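View pics/side0.png

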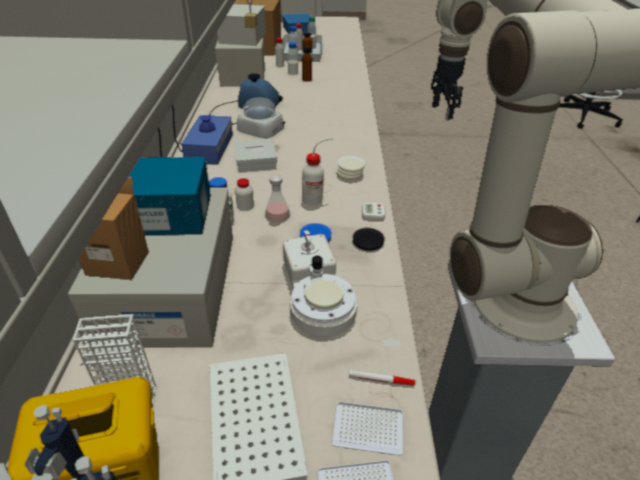

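Scene view: turntable at about (290,287), knob (304,252), key (324,232). In the side view the table is at (324,295) and the key at (308,240). I'll enlarge both and measure.

```bash
cat > h.py <<'E'
import numpy as np, cv2
from workcell import bot,camera
from scipy.spatial.transform import Rotation as R
def w2c(c):
    if "extrinsics" in c: return np.array(c["extrinsics"])
    o=c["obs"]; T=np.eye(4); T[:3,:3]=R.from_euler("xyz",o["tcp_rot"],degrees=True).as_matrix(); T[:3,3]=o["ee_pos"]
    return np.linalg.inv(T@np.array(c["mount"]))
def cloud(c):
    z=c["range_z"].astype(float); v,u=np.mgrid[:480,:640]
    P=np.stack([(u-c["cx"])*z/c["fx"],-(v-c["cy"])*z/c["fy"],-z],-1)
    T=np.linalg.inv(w2c(c)); W=P@T[:3,:3].T+T[:3,3]; W[z==0]=np.nan
    return W
def proj(c,p):
    T=w2c(c); q=np.atleast_2d(p)@T[:3,:3].T+T[:3,3]
    return np.stack([c["cx"]+c["fx"]*q[:,0]/-q[:,2], c["cy"]-c["fy"]*q[:,1]/-q[:,2]],-1)
def ray(c,u,v,zw):
    T=np.linalg.inv(w2c(c)); d=T[:3,:3]@np.array([(u-c["cx"])/c["fx"],-(v-c["cy"])/c["fy"],-1]); o=T[:3,3]
    return o+d*(zw-o[2])/d[2]
def get(n):
    o=bot.get_obs(); c=dict(camera(n)); c["obs"]=o; return c
def crop(c,name,u0,v0,u1,v1,s):
    f=c["frame"][v0:v1,u0:u1,::-1]; cv2.imwrite("pics/"+name,cv2.resize(f,None,fx=s,fy=s,interpolation=cv2.INTER_CUBIC))
E
python3 - <<'E'
from h import *
for n,b in [("scene",(240,210,370,330)),("side",(270,220,370,340))]:
    c=get(n); crop(c,n+"1.png",*b,5)
    W=cloud(c); u0,v0,u1,v1=b; S=W[v0:v1,u0:u1].reshape(-1,3)
    for lo,hi in[(.052,.058),(.073,.078),(.105,.125)]:
        m=(S[:,2]>lo)&(S[:,2]<hi); q=S[m]; print(n,lo,m.sum(),q.mean(0).round(4),q.min(0).round(4),q.max(0).round(4))
    m=(S[:,2]>.0715)&(S[:,2]<.08)
    print(cv2.minAreaRect(S[m][:,:2].astype(np.float32)*1000))
E
```

```text
scene 0.052 1439 [0.4792 0.0427 0.0545] [ 0.4083 -0.1562  0.052 ] [0.7278 0.114  0.058 ]
scene 0.073 1053 [ 0.5169 -0.0836  0.0747] [ 0.4407 -0.157   0.073 ] [0.7273 0.0864 0.078 ]
scene 0.105 166 [ 0.5052 -0.0481  0.1125] [ 0.4851 -0.1239  0.1052] [ 0.5303 -0.004   0.1215]
((584.195556640625, -9.94573974609375), (276.05621337890625, 241.36404418945312), 14.508733749389648)
side 0.052 1234 [0.4844 0.0518 0.0544] [ 0.4109 -0.1247  0.052 ] [0.5867 0.1157 0.058 ]
side 0.073 842 [ 0.52   -0.0842  0.0748] [ 0.4485 -0.1553  0.073 ] [0.5834 0.0846 0.0779]
side 0.105 150 [ 0.5076 -0.0445  0.1122] [ 0.4856 -0.1239  0.1051] [ 0.5333 -0.0036  0.1207]
((503.3127136230469, -30.406723022460938), (107.86113739013672, 241.88687133789062), 15.648980140686035)
```

```bash
sleep 0
```

```text
(no output)
```

View pics/scene1.png

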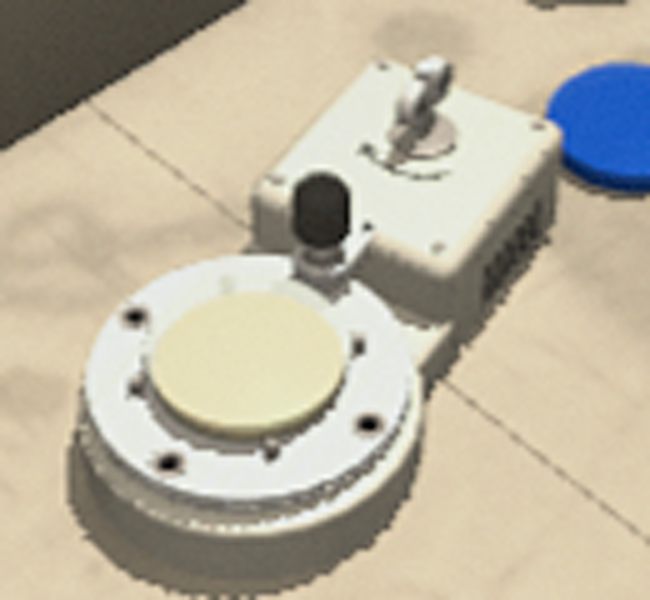

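View pics/side1.png

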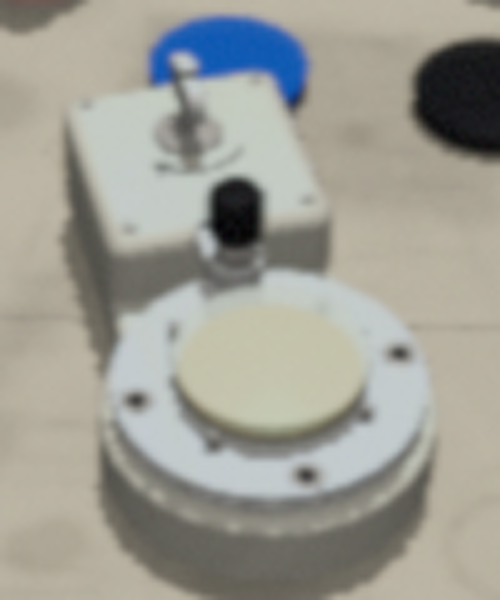

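Both crops are clear: pale dish on the white table, black knob on the nose, and the wing key edge-on behind it. The blue and black discs are the look-alikes. Next I'll get numeric positions.

```bash
python3 - <<'E'
from h import *
for n,b in [("scene",(240,210,370,330)),("side",(270,220,370,340))]:
    c=get(n); W=cloud(c); u0,v0,u1,v1=b; S=W[v0:v1,u0:u1].reshape(-1,3); F=c["frame"][v0:v1,u0:u1].reshape(-1,3).astype(int)
    near=(S[:,0]>.38)&(S[:,0]<.6)&(S[:,1]>-.18)&(S[:,1]<.13); S=S[near];F=F[near]
    d=S[(S[:,2]>.068)&(S[:,2]<.073)&(S[:,1]>.0)]; print("dish",len(d),cv2.minEnclosingCircle(d[:,:2].astype(np.float32)))
    t=S[(S[:,2]>.053)&(S[:,2]<.057)&(S[:,1]>-.03)]; print("table",cv2.minEnclosingCircle(t[:,:2].astype(np.float32)))
    k=S[(S[:,2]>.113)&(F.sum(1)<150)]; print("knobtop",len(k),cv2.minEnclosingCircle(k[:,:2].astype(np.float32)))
    w=S[(S[:,2]>.093)&(F.sum(1)>200)&(S[:,1]<-.05)]; print("wing",len(w),w.mean(0),w.min(0),w.max(0),cv2.minAreaRect(w[:,:2].astype(np.float32)*1000))
    h=S[(S[:,2]>.0735)&(S[:,2]<.0765)&(S[:,1]<-.03)]; print("house",cv2.minAreaRect(h[:,:2].astype(np.float32)*1000))
E
```

```text
dish 937 ((0.4809619188308716, 0.04217294603586197), 0.04632845148444176)
table ((0.48985525965690613, 0.03270094096660614), 0.08502107858657837)
knobtop 17 ((0.49594053626060486, -0.015518470667302608), 0.010859919711947441)
wing 95 [ 0.52042139 -0.10150401  0.10788988] [ 0.51398504 -0.12346525  0.09377694] [ 0.53013067 -0.08390293  0.12061113] ((522.0552368164062, -103.55390930175781), (10.911972045898438, 40.120601654052734), 12.2728910446167)
house ((517.3621215820312, -87.14044189453125), (105.19407653808594, 119.59690856933594), 16.458629608154297)
dish 794 ((0.4832979440689087, 0.04354946315288544), 0.04698922485113144)
table ((0.4940626621246338, 0.03394787758588791), 0.08671248704195023)
knobtop 28 ((0.4989131689071655, -0.013689249753952026), 0.00985210295766592)
wing 77 [ 0.52351642 -0.09939752  0.10847008] [ 0.51501012 -0.12426277  0.0931197 ] [ 0.53336701 -0.08273468  0.11930567] ((523.7018432617188, -104.70140075683594), (9.903221130371094, 43.013206481933594), 16.588590621948242)
house ((519.975830078125, -89.31050872802734), (105.89177703857422, 117.29969024658203), 14.957508087158203)
```

```bash
python3 - <<'E'
from h import *
for n in ["scene","side"]:
    c=get(n); W=cloud(c)
    for nm,(x0,x1,y0,y1) in {"corr":(.2,.75,-.6,-.16),"A":(.2,.45,-.6,-.16),"B":(.45,.6,-.6,-.16),"C":(.6,.75,-.6,-.1),"D":(.6,.75,-.1,.15)}.items():
        m=(W[...,0]>x0)&(W[...,0]<x1)&(W[...,1]>y0)&(W[...,1]<y1)&(W[...,2]>.03)&(W[...,2]<.22)
        q=W[m]; 
        if len(q): i=q[:,2].argmax(); print(n,nm,len(q),q[i].round(3),q.min(0).round(3),q.max(0).round(3))
E
python3 -m jog '{"delta_pos":[[0,0,0.5],[0,0,0],[0,0,0],[0,0,0],[0,0,0],[0,0,0],[0,0,0],[0,0,0],[0,0,0],[0,0,0]],"turn":[[0,0,0.5],[0,0,0.5],[0,0,1],[0,0,1],[0,0,0],[0,0,0],[0,0,0],[0,0,0],[0,0,0],[0,0,0]],"hand":[1,1,1,1,1,1,1,1,1,1]}' 60
python3 -c "
from h import *
print(bot.get_obs())"
```

```text
scene corr 3232 [ 0.474 -0.449  0.196] [ 0.463 -0.6    0.03 ] [ 0.75  -0.16   0.196]
scene B 1089 [ 0.474 -0.449  0.196] [ 0.463 -0.463  0.03 ] [ 0.6   -0.163  0.196]
scene C 3002 [ 0.737 -0.206  0.169] [ 0.6  -0.6   0.03] [ 0.75  -0.1    0.169]
scene D 4624 [0.72  0.022 0.169] [ 0.715 -0.1    0.03 ] [0.75  0.15  0.169]
side corr 2732 [ 0.491 -0.444  0.196] [ 0.352 -0.6    0.03 ] [ 0.75  -0.161  0.196]
side A 302 [ 0.411 -0.589  0.049] [ 0.352 -0.6    0.03 ] [ 0.443 -0.537  0.049]
side B 907 [ 0.491 -0.444  0.196] [ 0.463 -0.462  0.03 ] [ 0.6   -0.316  0.196]
side C 1873 [ 0.744 -0.184  0.169] [ 0.601 -0.6    0.03 ] [ 0.75  -0.1    0.169]
side D 2252 [ 0.743 -0.075  0.17 ] [ 0.717 -0.1    0.03 ] [0.75 0.15 0.17]
time: 1.45
ee_pos: [0.1445, -0.5307, 0.2563]
tcp_rot: [-180.0, 0.0, 39.2]
wrist_force: [0.3, -0.6, -0.6]
opening: 0.0854
{'time': 1.45, 'q': array([-7.47701203e+01,  5.62560218e+00,  1.35734591e+01,  9.79477444e+01,
       -5.75446196e-04,  6.60351853e+01]), 'qd': array([-0.02968995, -0.09695326, -0.01708565, -0.08397354,  0.05433   ,
       -0.23128583]), 'joint_efforts': array([-5.36244152e-04, -5.22944641e+01,  4.60565650e+01,  1.77156304e-03,
       -1.78775435e-04,  1.70514488e-02]), 'ee_pos': array([ 0.14447995, -0.53069149,  0.25626533]), 'tcp_rot': array([-1.79999869e+02,  5.71524809e-04,  3.91946944e+01]), 'wrist_force': array([ 0.29159483, -0.61531236, -0.61240983]), 'torque': array([-0.00402982,  0.02190128,  0.00083954]), 'opening': 0.08544836174753964}
```

```bash

python3 -m jog '{"delta_pos":[[0.35,0.4,0],[0.4,0.45,0],[0.4,0.45,0],[0.4,0.45,0],[0.4,0.45,0],[0.4,0.45,0],[0.4,0.45,0],[0.4,0.45,0],[0.4,0.45,0],[0.4,0.45,0]],"turn":[[0,0,0.4],[0,0,0.4],[0,0,0.4],[0,0,0.4],[0,0,0.4],[0,0,0.4],[0,0,0.4],[0,0,0.4],[0,0,0.4],[0,0,0.4]],"hand":[1,1,1,1,1,1,1,1,1,1]}' 60
python3 -m jog '{"delta_pos":[[0.4,0.45,0],[0.4,0.45,0],[0.4,0.45,0],[0.4,0.45,0],[0.4,0.45,0],[0.4,0.45,0],[0.4,0.45,0],[0.4,0.45,0],[0,0,0],[0,0,0]],"turn":[[0,0,0.4],[0,0,0.4],[0,0,0.4],[0,0,0.4],[0,0,0.4],[0,0,0.4],[0,0,0.4],[0,0,0.4],[0,0,0.4],[0,0,0.6]],"hand":[1,1,1,1,1,1,1,1,1,1]}' 60
python3 - <<'E'
from h import *
c=get("wrist"); cv2.imwrite("pics/wr1.png",c["frame"][:,:,::-1]); print(c["obs"]["ee_pos"],c["obs"]["tcp_rot"],c["obs"]["q"])
E
```

```text
time: 2.45
ee_pos: [0.3426, -0.3072, 0.2564]
tcp_rot: [180.0, 0.0, 71.3]
wrist_force: [0.8, 0.6, 0.5]
opening: 0.0855
time: 3.45
ee_pos: [0.5024, -0.1273, 0.256]
tcp_rot: [-180.0, -0.0, 105.0]
wrist_force: [0.3, 0.6, 0.1]
opening: 0.0851
[ 0.50244812 -0.12731663  0.25599292] [-1.79972737e+02 -1.57240992e-02  1.05043267e+02] [-1.42192583e+01  1.26578933e+00  8.96678406e+00  9.77324646e+01
  3.91190500e-04  6.07374709e+01]
```

View pics/wr1.png

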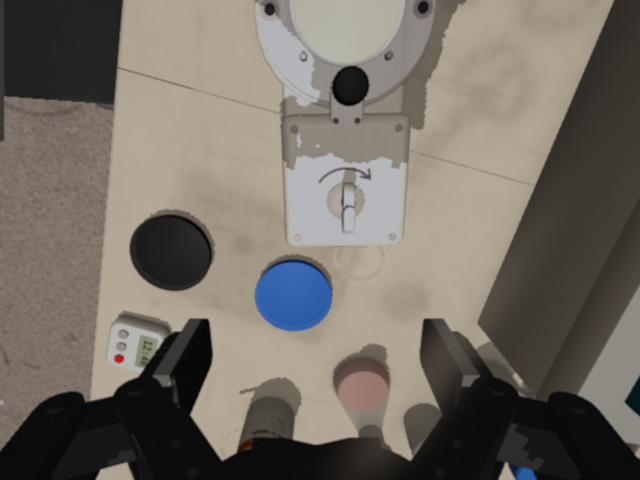

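The wrist view shows the wing at about (348,207), the knob at (350,85), the timer at lower left and the flask at (361,385). I'll measure them in this frame.

```bash
python3 - <<'E'
from h import *
c=get("wrist"); W=cloud(c); F=c["frame"].astype(int).sum(2)
crop(c,"wr2.png",280,60,420,260,4)
x,y,z=W[...,0],W[...,1],W[...,2]
k=(z>.112)&(F<200)&(np.hypot(x-.498,y+.017)<.03); print("knob",k.sum(),W[k].mean(0),cv2.minEnclosingCircle(W[k][:,:2].astype(np.float32)))
w=(z>.106)&(z<.13)&(np.hypot(x-.522,y+.105)<.03); print("wing",w.sum(),W[w].mean(0),cv2.minAreaRect(W[w][:,:2].astype(np.float32)*1000))
h=(z>.0725)&(z<.078)&(np.hypot(x-.52,y+.09)<.1)&(y<-.03); print("house",h.sum(),cv2.minAreaRect(W[h][:,:2].astype(np.float32)*1000))
for u,v in [(347,184),(349,231),(343,208),(355,208)]: print(u,v,W[v,u],ray(c,u,v,.114))
for p in [(.5222,-.105,.114),(.498,-.0168,.1155)]: print(proj(c,p))
f=(z>.05)&(z<.16)&(np.hypot(x-.6,y+.28)<.15); print("tall", W[f].min(0),W[f].max(0))
E
```

```text
knob 1093 [ 0.49828087 -0.01678976  0.115824  ] ((0.4982713758945465, -0.01674092933535576), 0.013106856495141983)
wing 590 [ 0.52235876 -0.10285577  0.11453683] ((523.218505859375, -104.53536987304688), (9.22220230102539, 40.45354461669922), 15.47789478302002)
house 14448 ((518.2032470703125, -86.73418426513672), (107.93608093261719, 124.88723754882812), 15.577836036682129)
347 184 [ 0.51643163 -0.08588271  0.10969782] [ 0.51588835 -0.08529469  0.114     ]
349 231 [ 0.52889534 -0.12190558  0.11189909] [ 0.528537   -0.12135319  0.114     ]
343 208 [ 0.51896306 -0.10528109  0.10956663] [ 0.51836478 -0.1043789   0.114     ]
355 208 [ 0.53333777 -0.10858848  0.07944639] [ 0.52756203 -0.10186141  0.114     ]
[[347.3919371  209.98264931]]
[[351.09680792  84.79099121]]
tall [ 0.50714481 -0.4109806   0.05000461] [ 0.74857018 -0.13102295  0.14700851]
```

View pics/wr2.png

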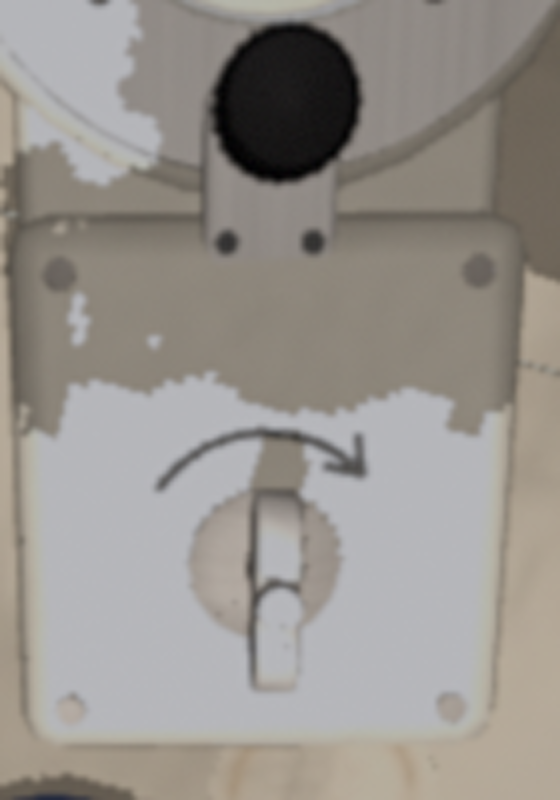

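Key axis is about (0.5228, -0.105), unit yaw 15.4°. Descending to TCP z 0.086.

```bash

python3 -m jog '{"delta_pos":[[0.2,0.22,0],[0.21,0.22,-0.2],[0,0,-0.5],[0,0,-0.5],[0,0,-0.5],[0,0,-0.5],[0,0,-0.5],[0,0,-0.4],[0,0,-0.2],[0,0,-0.1]],"turn":[[0,0,0.05],[0,0,0],[0,0,0],[0,0,0],[0,0,0],[0,0,0],[0,0,0],[0,0,0],[0,0,0],[0,0,0]],"hand":[1,1,1,1,1,1,1,1,1,1]}' 50
python3 - <<'E'
from h import *
for n in("scene","side"):
    c=get(n); b=(230,140,400,310) if n=="scene" else (240,150,400,310); crop(c,n+"2.png",*b,3.5)
E
```

```text
time: 4.55
ee_pos: [0.5222, -0.1056, 0.0849]
tcp_rot: [-179.9, -0.0, 105.2]
wrist_force: [-0.2, 0.3, -0.2]
opening: 0.0854
```

View pics/scene2.png

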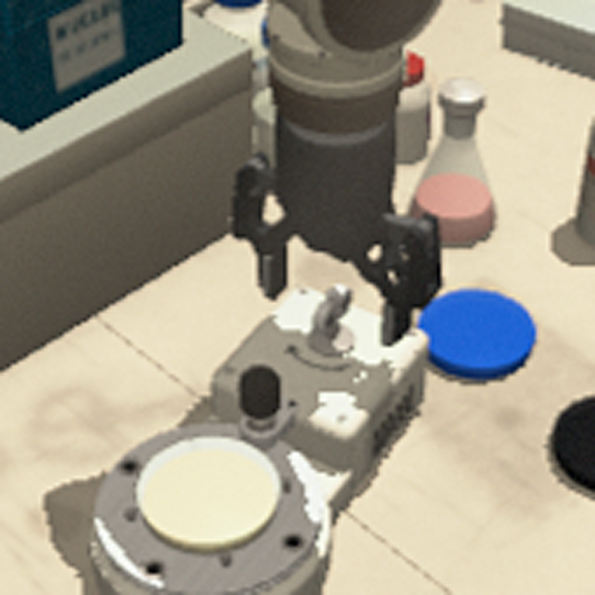

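View pics/side2.png

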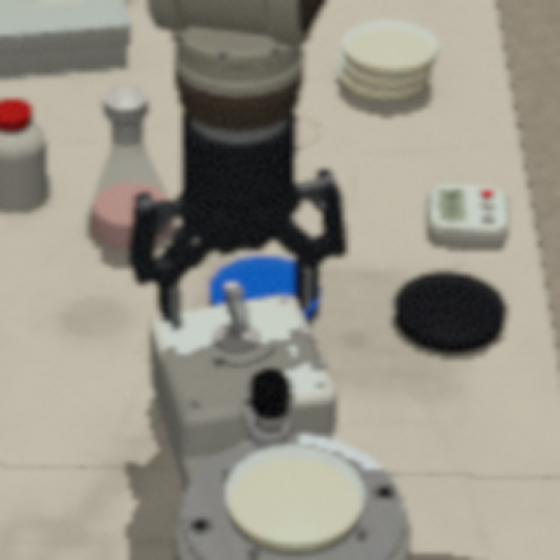

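```bash

python3 -m jog '{"delta_pos":[[0,0,0],[0,0,0],[0,0,0],[0,0,0],[0,0,0],[0,0,0],[0,0,0],[0,0,0],[0,0,0],[0,0,0]],"turn":[[0,0,0],[0,0,0],[0,0,0],[0,0,0],[0,0,0],[0,0,0],[0,0,0],[0,0,0],[0,0,0],[0,0,0]],"hand":[-1,-1,-1,-1,-1,-1,-1,-1,-1,-1]}' 60
python3 - <<'E'
from h import *
c=get("side"); print(ray(c,277,213,.02),ray(c,276,180,.13)); print(bot.get_obs()["torque"],bot.get_obs()["q"])
E
```

```text
time: 5.65
ee_pos: [0.5236, -0.106, 0.0867]
tcp_rot: [179.9, 0.0, 105.2]
wrist_force: [5.3, 1.6, -0.6]
opening: 0.0079
[ 0.61949086 -0.32200214  0.02      ] [ 0.61817899 -0.32377715  0.13      ]
[ 0.35985153 -0.88369504  0.01677266] [-1.14660766e+01  2.33062519e+00 -8.68788734e+00  7.88432499e+01
  5.16699072e-02  6.32877783e+01]
```

Gripped (opening about 8 mm). First partial turn: -60°.

```bash

python3 -m jog '{"delta_pos":[[0.01,0,0],[0,0,0],[0,0,0],[0,0,0],[0,0,0],[0,0,0],[0,0,0],[0,0,0],[0,0,0],[0,0,0]],"turn":[[0,0,-0.5],[0,0,-0.75],[0,0,-0.75],[0,0,-0.75],[0,0,-0.75],[0,0,-0.75],[0,0,-0.75],[0,0,-0.75],[0,0,-0.75],[0,0,-0.75]],"hand":[-1,-1,-1,-1,-1,-1,-1,-1,-1,-1]}' 60
python3 - <<'E'
from h import *
o=bot.get_obs();print(o["torque"],o["q"])
c=get("scene"); crop(c,"scene3.png",230,140,400,310,3.5)
E
```

```text
time: 6.7
ee_pos: [0.5236, -0.1058, 0.0867]
tcp_rot: [180.0, -0.1, 47.0]
wrist_force: [1.8, 2.8, 1.0]
opening: 0.008
[ 0.50485584 -0.40823625  0.16053285] [-1.14570322e+01  2.38357775e+00 -8.63139050e+00  7.89055513e+01
  5.37803530e-02  1.21526771e+02]
```

View pics/scene3.png

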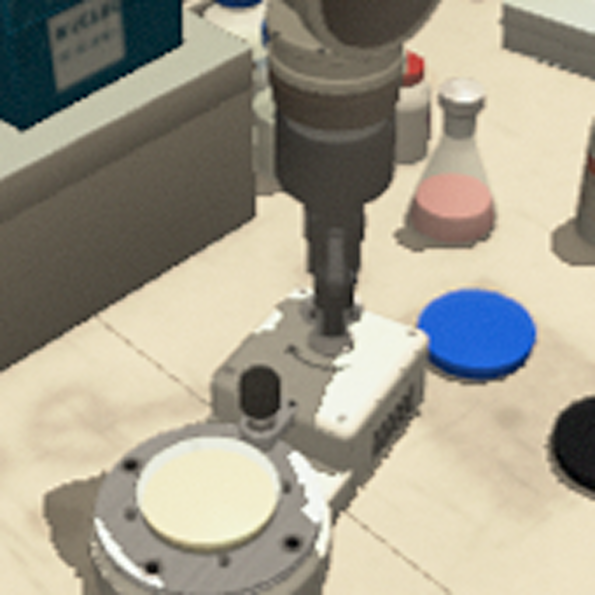

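```bash

python3 -m jog '{"delta_pos":[[0,0,0],[0,0,0],[0,0,0],[0,0,0],[0,0,0],[0,0,0],[0,0,0],[0,0,0],[0,0,0],[0,0,0]],"turn":[[0,0,-0.7],[0,0,-0.75],[0,0,-0.75],[0,0,-0.75],[0,0,-0.75],[0,0,-0.75],[0,0,-0.75],[0,0,0],[0,0,0],[0,0,0]],"hand":[-1,-1,-1,-1,-1,-1,-1,-1,-1,-1]}' 60
python3 -c "
from h import *
o=bot.get_obs();print(o['torque'],o['q'])"
python3 -m jog '{"delta_pos":[[0,0,0],[0,0,0],[0,0,0],[0,0,0],[0,0,0],[0,0,0],[0,0,0],[0,0,0],[0,0,0],[0,0,0]],"turn":[[0,0,0],[0,0,0],[0,0,0],[0,0,0],[0,0,0],[0,0,0],[0,0,0],[0,0,0.5],[0,0,1],[0,0,1]],"hand":[1,1,1,1,1,1,1,1,1,1]}' 60
```

```text
time: 7.75
ee_pos: [0.5237, -0.1058, 0.0867]
tcp_rot: [-180.0, -0.1, 5.9]
wrist_force: [4.8, 3.6, 1.7]
opening: 0.0079
[ 0.90500015 -0.72234561 -0.08340062] [-1.14586241e+01  2.38328108e+00 -8.63306014e+00  7.88992876e+01
  6.46345805e-02  1.62624255e+02]
time: 8.75
ee_pos: [0.523, -0.1062, 0.0863]
tcp_rot: [180.0, -0.0, 26.0]
wrist_force: [-0.1, -0.5, -0.1]
opening: 0.0854
```

```bash

python3 -m jog '{"delta_pos":[[0.01,0.01,0],[0,0,0],[0,0,0],[0,0,0],[0,0,0],[0,0,0],[0,0,0],[0,0,0],[0,0,0],[0,0,0]],"turn":[[0,0,1],[0,0,1],[0,0,1],[0,0,1],[0,0,1],[0,0,1],[0,0,1],[0,0,1],[0,0,1],[0,0,1]],"hand":[1,1,1,1,1,1,1,1,1,1]}' 60
python3 -m jog '{"delta_pos":[[0,0,0],[0,0,0],[0,0,0],[0,0,0],[0,0,0],[0,0,0],[0,0,0],[0,0,0],[0,0,0],[0,0,0]],"turn":[[0,0,1],[0,0,1],[0,0,1],[0,0,1],[0,0,1],[0,0,1],[0,0,1],[0,0,1],[0,0,1],[0,0,0.8]],"hand":[1,1,1,1,1,1,1,1,1,1]}' 60
python3 - <<'E'
from h import *
c=get("wrist"); cv2.imwrite("pics/wr3.png",c["frame"][:,:,::-1]); print(c["obs"]["tcp_rot"],c["obs"]["q"])
E
```

```text
time: 9.75
ee_pos: [0.5235, -0.1057, 0.0863]
tcp_rot: [-180.0, 0.0, 106.0]
wrist_force: [-0.3, -0.0, -0.6]
opening: 0.0854
time: 10.75
ee_pos: [0.5235, -0.1057, 0.0863]
tcp_rot: [-180.0, -0.0, -175.6]
wrist_force: [0.1, -0.2, 0.1]
opening: 0.0853
[-1.79998463e+02 -1.57409909e-03 -1.75646360e+02] [-1.14157351e+01  2.44782030e+00 -8.61676538e+00  7.89365115e+01
 -1.90682198e-03 -1.57693750e+01]
```

View pics/wr3.png

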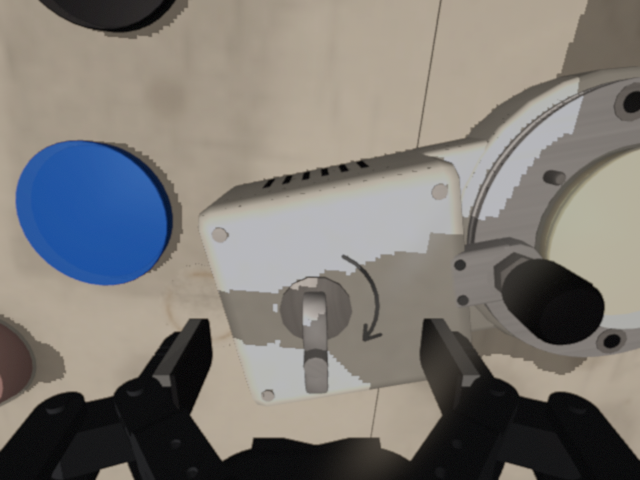

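The wing has turned about 100° and lies between the fingers, centred at column ~315. Regrip and go on.

```bash

python3 -m jog '{"delta_pos":[[0,0,0],[0,0,0],[0,0,0],[0,0,0],[0,0,0],[0,0,0],[0,0,0],[0,0,0],[0,0,0],[0,0,0]],"turn":[[0,0,0],[0,0,0],[0,0,0],[0,0,0],[0,0,0],[0,0,0],[0,0,0],[0,0,0],[0,0,-0.5],[0,0,-0.75]],"hand":[-1,-1,-1,-1,-1,-1,-1,-1,-1,-1]}' 70
python3 -m jog '{"delta_pos":[[0,0,0],[0,0,0],[0,0,0],[0,0,0],[0,0,0],[0,0,0],[0,0,0],[0,0,0],[0,0,0],[0,0,0]],"turn":[[0,0,-0.75],[0,0,-0.75],[0,0,-0.75],[0,0,-0.75],[0,0,-0.75],[0,0,-0.75],[0,0,-0.75],[0,0,-0.75],[0,0,-0.75],[0,0,-0.75]],"hand":[-1,-1,-1,-1,-1,-1,-1,-1,-1,-1]}' 70
python3 -c "
from h import *
o=bot.get_obs();print(o['torque'],o['q'])"
python3 -m jog '{"delta_pos":[[0,0,0],[0,0,0],[0,0,0],[0,0,0],[0,0,0],[0,0,0],[0,0,0],[0,0,0],[0,0,0],[0,0,0]],"turn":[[0,0,-0.75],[0,0,-0.75],[0,0,-0.75],[0,0,-0.75],[0,0,-0.75],[0,0,-0.75],[0,0,-0.75],[0,0,-0.75],[0,0,-0.5],[0,0,0]],"hand":[-1,-1,-1,-1,-1,-1,-1,-1,-1,-1]}' 70
python3 -c "
from h import *
o=bot.get_obs();print(o['torque'],o['q'])"
```

```text
time: 11.8
ee_pos: [0.5235, -0.1058, 0.0864]
tcp_rot: [-180.0, 0.0, 173.9]
wrist_force: [0.2, 0.6, 2.3]
opening: 0.0082
time: 12.8
ee_pos: [0.5236, -0.1056, 0.0864]
tcp_rot: [180.0, 0.0, 113.8]
wrist_force: [0.8, -0.4, 2.2]
opening: 0.0077
[ 0.00735594 -0.05056093  0.25429097] [-1.14064098e+01  2.44331731e+00 -8.60605406e+00  7.89290396e+01
  1.41859132e-02  5.47953084e+01]
time: 13.8
ee_pos: [0.5239, -0.1056, 0.0865]
tcp_rot: [180.0, -0.0, 62.0]
wrist_force: [1.7, -0.0, 0.9]
opening: 0.0076
[-0.01222774 -0.33685444  0.00549922] [-1.14066517e+01  2.44709004e+00 -8.59828391e+00  7.89042246e+01
  2.21677696e-02  1.06622719e+02]
```

```bash

python3 -m jog '{"delta_pos":[[0,0,0],[0,0,0],[0,0,0],[0,0,0],[0,0,0],[0,0,0],[0,0,0],[0,0,0],[0,0,0],[0,0,0]],"turn":[[0,0,-0.3],[0,0,-0.3],[0,0,-0.3],[0,0,-0.3],[0,0,-0.3],[0,0,-0.2],[0,0,-0.2],[0,0,-0.1],[0,0,-0.1],[0,0,-0.1]],"hand":[-1,-1,-1,-1,-1,-1,-1,-1,-1,-1]}' 70
python3 -c "
from h import *
o=bot.get_obs();print(o['torque'],o['q'])"
python3 -m jog '{"delta_pos":[[0,0,0],[0,0,0],[0,0,0],[0,0,0],[0,0,0],[0,0,0],[0,0,0],[0,0,0],[0,0,0],[0,0,0]],"turn":[[0,0,-0.1],[0,0,0],[0,0,0],[0,0,0],[0,0,0],[0,0,0],[0,0,0],[0,0,0],[0,0,0],[0,0,0]],"hand":[-1,-1,-1,-1,-1,-1,-1,-1,-1,-1]}' 70
python3 -c "
from h import *
o=bot.get_obs();print(o['torque'],o['q'])"

```

```text
time: 14.8
ee_pos: [0.5239, -0.1056, 0.0864]
tcp_rot: [180.0, -0.0, 44.4]
wrist_force: [5.0, -0.1, 0.1]
opening: 0.0078
[ 0.07205334 -1.00431531  0.26401477] [-1.14087275e+01  2.44934163e+00 -8.59655981e+00  7.89032574e+01
  1.51723766e-02  1.24181980e+02]
time: 15.8
ee_pos: [0.5239, -0.1056, 0.0865]
tcp_rot: [180.0, -0.0, 43.7]
wrist_force: [5.2, -0.7, 0.7]
opening: 0.0074
[ 0.02245209 -1.01457627  0.73818346] [-1.14036377e+01  2.44872513e+00 -8.59522341e+00  7.89029261e+01
  7.73308589e-03  1.24913192e+02]
```

The torque jump to 0.74 Nm shows the key is firmly at its stop. Release, go up, and move over to the knob.

```bash

python3 -m jog '{"delta_pos":[[0,0,0],[0,0,0],[0,0,0],[0,0,0],[0,0,0],[0,0,0],[0,0,0.2],[0,0,0.4],[0,0,0.4],[0,0,0.4]],"turn":[[0,0,0.1],[0,0,0],[0,0,0],[0,0,0],[0,0,0],[0,0,0],[0,0,0],[0,0,0],[0,0,0],[0,0,0]],"hand":[1,1,1,1,1,1,1,1,1,1]}' 70
python3 -m jog '{"delta_pos":[[0,0,0.2],[-0.06,0.22,0.2],[-0.06,0.22,0],[-0.06,0.22,0],[-0.06,0.22,0],[-0.06,0.22,0],[-0.06,0.22,0],[-0.06,0.22,0],[-0.06,0.22,0],[0,0,0]],"turn":[[0,0,0],[0,0,0.85],[0,0,0.85],[0,0,0.85],[0,0,0.85],[0,0,0.85],[0,0,0.85],[0,0,0.85],[0,0,0.85],[0,0,0.85]],"hand":[1,1,1,1,1,1,1,1,1,1]}' 70
python3 - <<'E'
from h import *
c=get("wrist"); cv2.imwrite("pics/wr4.png",c["frame"][:,:,::-1]); print(c["obs"]["ee_pos"],c["obs"]["tcp_rot"],c["obs"]["q"])
for n in ("scene","side"):
    c=get(n); W=cloud(c); F=c["frame"].astype(int).sum(2); x,y,z=W[...,0],W[...,1],W[...,2]
    crop(c,n+"4.png",*((230,180,380,330) if n=="scene" else (260,190,380,340)),4)
E
```

```text
time: 16.8
ee_pos: [0.5235, -0.1057, 0.1579]
tcp_rot: [180.0, -0.0, 44.4]
wrist_force: [0.5, 0.5, -0.1]
opening: 0.0854
time: 17.8
ee_pos: [0.4991, -0.0167, 0.1764]
tcp_rot: [-180.0, -0.0, 106.0]
wrist_force: [0.5, 0.1, 0.2]
opening: 0.0852
[ 0.49911971 -0.01671095  0.1764167 ] [-1.79992905e+02 -1.49877459e-02  1.05968534e+02] [-1.92448991e+00 -2.71717412e+00 -3.82210714e+00  8.89064233e+01
  1.20830640e-02  7.21069741e+01]
```

View pics/scene4.png

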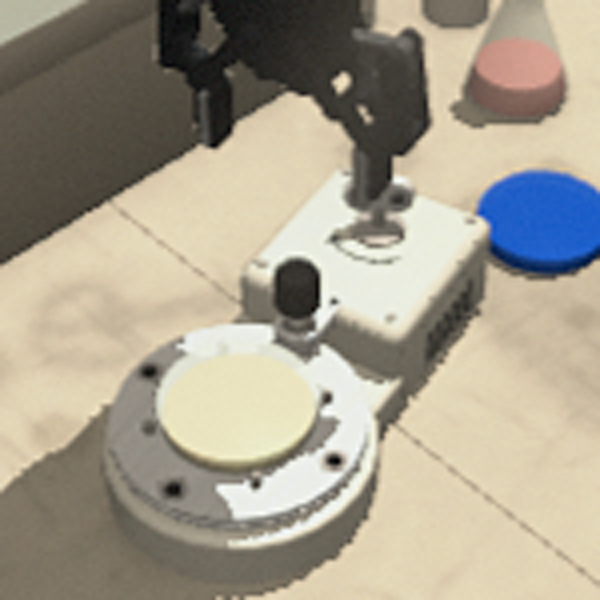

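View pics/wr4.png

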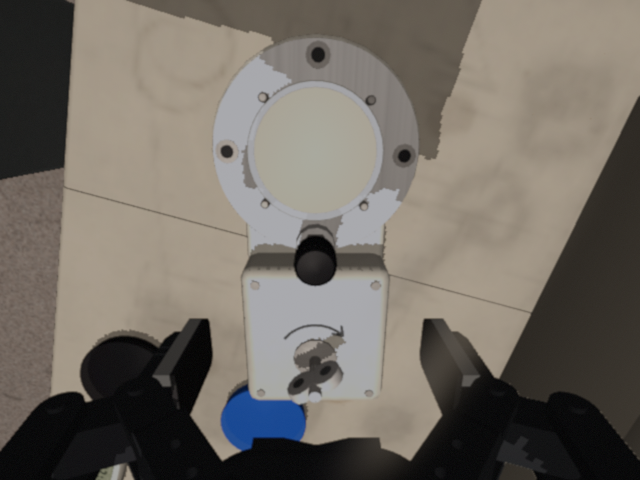

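View pics/side4.png

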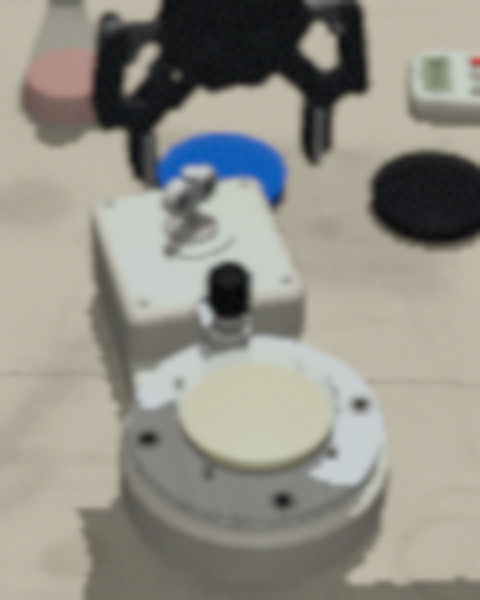

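The key is wound: its wing stands turned at (316,375) in the wrist view. The knob at (315,260) is seated. Final measurement of both.

```bash
python3 - <<'E'
from h import *
c=get("wrist"); W=cloud(c); F=c["frame"].astype(int).sum(2)
x,y,z=W[...,0],W[...,1],W[...,2]
k=(z>.112)&(z<.12)&(F<200)&(np.hypot(x-.498,y+.017)<.03); print("knob",k.sum(),W[k].mean(0),cv2.minEnclosingCircle(W[k][:,:2].astype(np.float32)))
w=(z>.108)&(z<.12)&(np.hypot(x-.522,y+.105)<.03); print("wing",w.sum(),W[w].mean(0),cv2.minAreaRect(W[w][:,:2].astype(np.float32)*1000))
E
```

```text
knob 1331 [ 0.4980345  -0.0147365   0.11578273] ((0.49835145473480225, -0.015734385699033737), 0.01310946885496378)
wing 889 [ 0.52335103 -0.10214182  0.11362562] ((523.417724609375, -104.05670166015625), (40.77410888671875, 10.221883773803711), 44.005672454833984)
```

```bash

python3 -m jog '{"delta_pos":[[0,-0.01,-0.1],[0,0,-0.25],[0,0,-0.3],[0,0,-0.3],[0,0,-0.3],[0,0,-0.25],[0,0,-0.15],[0,0,-0.1],[0,0,0],[0,0,0]],"turn":[[0,0,-0.06],[0,0,0],[0,0,0],[0,0,0],[0,0,0],[0,0,0],[0,0,0],[0,0,0],[0,0,0],[0,0,0]],"hand":[0.5,0.5,0.5,0.5,0.5,0.5,0.5,0.5,0.5,0.5]}' 60
python3 - <<'E'
from h import *
for n in ("scene","side"):
    c=get(n); crop(c,n+"5.png",*((230,180,380,330) if n=="scene" else (260,190,380,340)),4)
E
```

```text
time: 19.0
ee_pos: [0.4997, -0.0182, 0.0892]
tcp_rot: [180.0, 0.0, 105.2]
wrist_force: [-0.4, -0.9, -1.1]
opening: 0.0642
```

View pics/scene5.png

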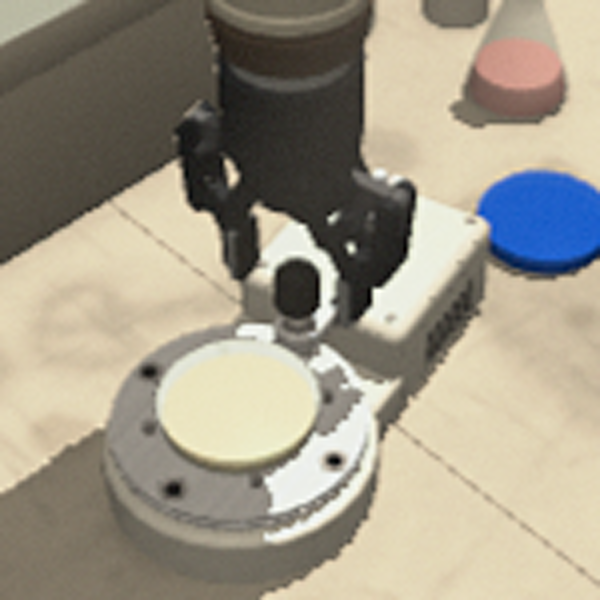

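View pics/side5.png

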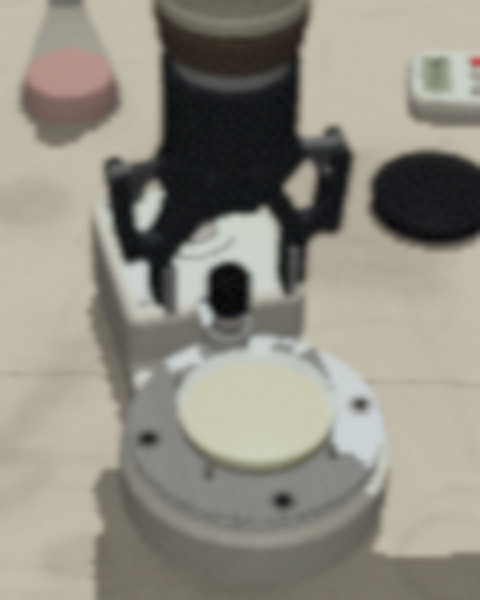

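The fingers straddle the knob well clear of the dish. Close.

```bash

python3 -m jog '{"delta_pos":[[-0.02,0.02,0],[0,0,0],[0,0,0],[0,0,0],[0,0,0],[0,0,0],[0,0,0],[0,0,0],[0,0,0],[0,0,0]],"turn":[[0,0,0],[0,0,0],[0,0,0],[0,0,0],[0,0,0],[0,0,0],[0,0,0],[0,0,0],[0,0,0],[0,0,0]],"hand":[-1,-1,-1,-1,-1,-1,-1,-1,-1,-1]}' 80
```

```text
time: 20.1
ee_pos: [0.4988, -0.0171, 0.0894]
tcp_rot: [179.9, 0.0, 105.2]
wrist_force: [-1.0, 1.2, 5.3]
opening: 0.0235
```

```bash

python3 -m jog '{"delta_pos":[[0,0,0.04],[0,0,0.06],[0,0,0.06],[0,0,0.06],[0,0,0.02],[0,0,0],[0,0,0],[0,0,0],[0,0,0],[0,0,0]],"turn":[[0,0,0],[0,0,0],[0,0,0],[0,0,0],[0,0,0],[0,0,0],[0,0,0],[0,0,0],[0,0,0],[0,0,0]],"hand":[-1,-1,-1,-1,-1,-1,-1,-1,-1,-1]}' 80
python3 - <<'E'
from h import *
print(bot.get_obs()["torque"])
for n in ("scene","side"):
    c=get(n); crop(c,n+"6.png",*((230,180,380,330) if n=="scene" else (260,190,380,340)),4)
E
```

```text
time: 21.1
ee_pos: [0.4985, -0.0171, 0.0999]
tcp_rot: [-180.0, -0.0, 105.2]
wrist_force: [5.8, 0.9, -10.2]
opening: 0.0234
[ 0.23369768 -1.32978821 -0.00337236]
```

View pics/scene6.png

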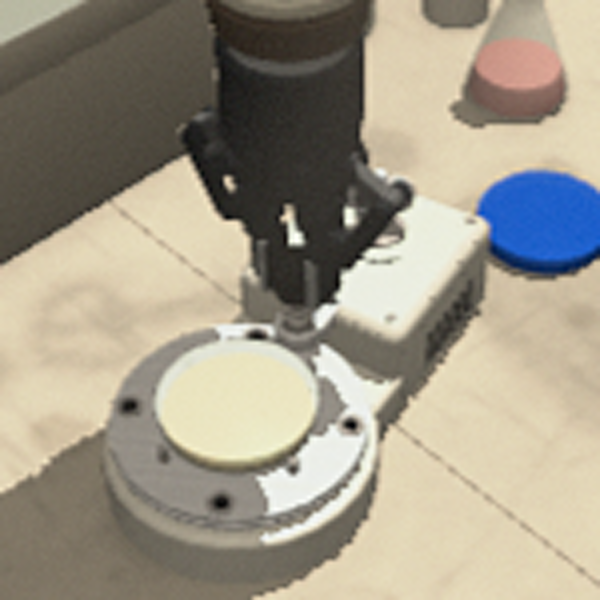

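View pics/side6.png

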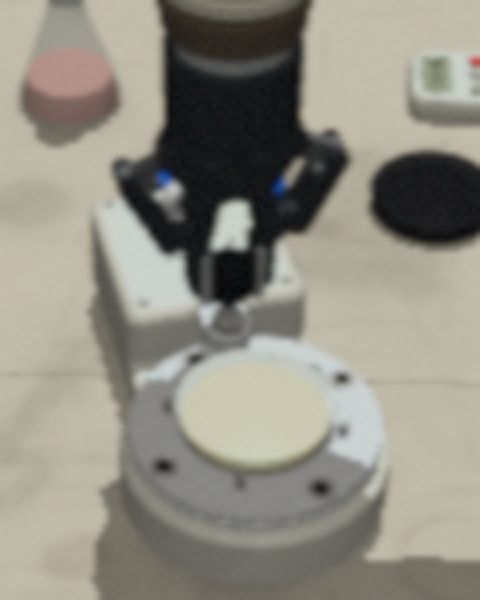

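The table runs: holes have shifted about 25° and the dish is centred. Lift the last bit to the stop.

```bash

python3 -m jog '{"delta_pos":[[0,0,0.02],[0,0,0.01],[0,0,0.01],[0,0,0],[0,0,0],[0,0,0],[0,0,0],[0,0,0],[0,0,0],[0,0,0]],"turn":[[0,0,0],[0,0,0],[0,0,0],[0,0,0],[0,0,0],[0,0,0],[0,0,0],[0,0,0],[0,0,0],[0,0,0]],"hand":[-1,-1,-1,-1,-1,-1,-1,-1,-1,-1]}' 80
python3 - <<'E'
from h import *
for n in ("scene","side"):
    c=get(n); crop(c,n+"7.png",*((230,180,380,330) if n=="scene" else (260,190,380,340)),4)
E
```

```text
time: 22.2
ee_pos: [0.4985, -0.0171, 0.1015]
tcp_rot: [-179.9, -0.0, 105.2]
wrist_force: [7.0, 0.2, -14.0]
opening: 0.0236
```

View pics/side7.png

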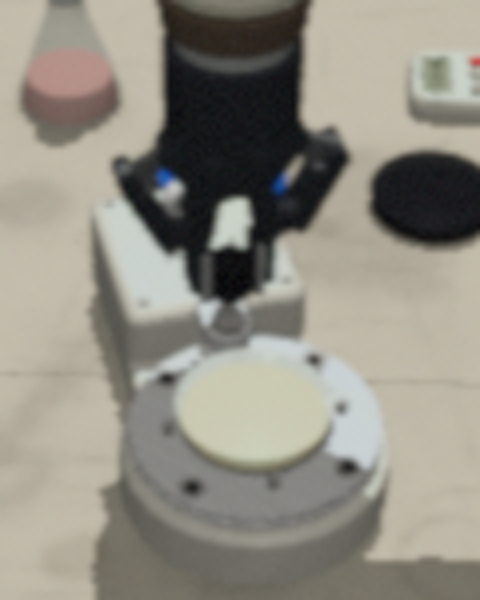

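View pics/scene7.png

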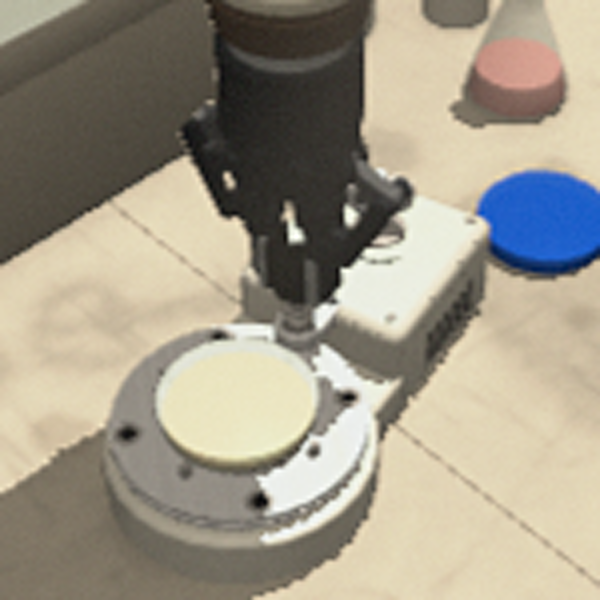

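The plunger is at its stop (14 N against the spring's 11 N). I'll measure the table's speed with closely spaced pictures so the hand-in doesn't coincide with the hole's return.

```bash
python3 - <<'E'
from h import *
C=None
ax=np.array([.4832,.0432])  # approx table axis
u=np.array([.2642,-.9645])
ax=np.array([.4988,-.0172])-.062*u
for i in range(6):
    c=get("side"); g=cv2.cvtColor(c["frame"],cv2.COLOR_RGB2GRAY).astype(np.float32)
    a=np.arange(0,360,2); p=np.c_[ax[0]+.062*np.cos(np.radians(a)),ax[1]+.062*np.sin(np.radians(a)),np.full(len(a),.055)]
    uv=proj(c,p).astype(np.float32); v=cv2.remap(g,uv[:,0].copy(),uv[:,1].copy(),cv2.INTER_LINEAR).ravel()
    bg=np.array([np.median(np.take(v,range(j-8,j+9),mode="wrap")) for j in range(len(a))])
    d=bg-v; mins=[int(a[j]) for j in range(len(a)) if d[j]>25 and d[j]==max(np.take(d,range(j-6,j+7),mode="wrap"))]
    print(round(c["obs"]["time"],3),mins)
E
```

```text
22.3 [54, 146, 236, 326]
22.35 [52, 142, 234, 322]
22.4 [48, 140, 232, 318]
22.45 [46, 138, 230, 318]
22.5 [44, 136, 226, 316]
22.55 [42, 134, 226, 314]
```

```bash
python3 - <<'E'
from h import *
c=get("side"); ax=np.array([.4988,-.0172])-.062*np.array([.2642,-.9645])
for L in [[(148,438),(282,500),(360,404)],[(196,358),(341,378),(320,487),(163,466)],[(168,379),(314,359),(346,467),(192,487)]]:
    out=[]
    for p in L:
        w=ray(c,260+p[0]/4,190+p[1]/4,.055); out.append(round(np.degrees(np.arctan2(w[1]-ax[1],w[0]-ax[0]))%360))
    print(out)
E
```

```text
[14, 104, 195]
[304, 216, 126, 36]
[327, 237, 146, 57]
```

The seat hole is about 150° from the plunger and the table is turning at about 46°/s and slowing, so it cannot return within the next second. Final check, then hand in.

```bash
python3 - <<'E'
from h import *
from workcell import ticket
o=bot.get_obs(); print(o["time"],o["ee_pos"],o["wrist_force"],o["opening"])
c=get("scene"); W=cloud(c); F=c["frame"]
x,y,z=W[...,0],W[...,1],W[...,2]; d=(z>.068)&(z<.074)&(np.hypot(x-.482,y-.0425)<.055); print("dish",cv2.minEnclosingCircle(W[d][:,:2].astype(np.float32)))
print(ticket.job_done())
E
```

```text
22.65 [ 0.49852648 -0.01711717  0.1015286 ] [  6.43876272   0.05808385 -13.57939521] 0.023410027886551544
dish ((0.4820394814014435, 0.03742949292063713), 0.04978416860103607)
the job is handed in; nothing more can be done
None
```

I wound the key to its stop, pulled the plunger fully back, let the table run for about two seconds, and handed the job in at about 22.7 s with the knob still held. No verdict is reported.

**Winding:** I turned the key clockwise in two grips, about 100° and then 140°. At the end the torque jumped to 0.74 Nm, and the wing's direction in the wrist picture matched about 4.2 rad. The pictures showed the plunger still seated.

**Plunger:** I gripped the knob at 80 N and raised it about 12 mm. The last reading showed a downward pull of about 13.6 N, more than the spring's 11 N, so it is resting on its stop.

**Table:** It ran clockwise and was slowing, at about 46°/s shortly before hand-in. By then the seat hole was about 150° from the plunger.

**Bystanders:** I saw no contact with the table, dish or other objects. I did not measure the timer, pen or flask again at the end.

**Disagreement:** The final dish fit put its centre about 5 mm from the first measurement. That fit gave a radius of 50 mm against the true 45 mm, so it probably picked up stray points. The pictures taken while the table ran show the dish flat and centred.

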